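# Close the tofu press and lock it with its R-clip

## Task

Swing the green arm of the empty tofu press down until it is fully closed, then lock it with the R-clip: push the clip's straight leg through the cross hole of the steel post, from the robot's side, until the bow springs over the post. The post is not exactly at its mark (it stands somewhere along a short adjusting slot), so feel for the hole with light pressure, never force the clip, let go of it when it is seated and do not disturb the cup, the tomato or the capsule.

Things in the scene. Friction and masses are not known exactly. Their poses are not given: they have to be found in the camera images.
- press: Tofu press fixed to the worktop: white base 120 x 250 mm, white mould 48 mm high, green arm above it along the press's y axis. Origin at worktop level under the press; x points away from the robot along the cross hole (the way in for the clip), y to the hinge end. The hinge axis is at y = +100 mm, 54 mm high; all of the press except the post and the open arm stays below 66 mm.
- press_arm (a joint): Angle of the green arm (rad): 0 = fully closed on its stop, larger = fork end swung up. A friction hinge: stays where it is left; about 4 N of downward push on the pad closes it. Closed, its top face is 60 mm above the worktop; arm 40 mm wide, from the hinge to 205 mm from it, the last 59 mm an open fork 22 mm wide round the post.
- press_pad (a point): Centre of the top of the black round pad (26 mm across) on the arm, 112 mm from the hinge towards the fork: push down here with closed fingers. It swings with the arm.
- press_hole (a point): Mark on the press at press y = -70 mm, 68 mm up; axes as press. The upright steel post, 18 mm across, top 84 mm up, is clamped in an adjusting slot: its axis stands anywhere within 13 mm either side of this mark along press y (exact in x and height); where is not tracked. The cross hole runs along press x through the post's axis at this height.
- clip: R-clip lying flat on the worktop. Origin under the centre of its red finger tab (26 x 16 x 12 mm in x, y, z; grip its two y faces, from above), x along the straight leg. The leg is a 4 mm round steel wire along the x axis, axis 2 mm above the underside, from the tab to x = 73 mm. The bow is a sprung 4 mm wire on the +y side of the leg, from the tab to x = 58 mm, y = 17 mm. 35-60 g.
- clip_bow (a joint): How far the bow is sprung open (rad), 0 = relaxed; 0.1 or so as it passes over the post, back to about 0 when seated. The push needed grows to some 2 to 6 N, then drops suddenly as the bow springs over.
- clip_tip (a point): Blunt end (bevelled by 0.6 mm) of the straight leg, 73 mm ahead of the tab's centre, on the leg's axis.
- clip_seat (a point): Point on the leg's axis 41 mm ahead of the tab's centre: the post's axis lies here when the bow is seated round the post. The bow meets the post when it is about 14 mm short of this and springs over 5 to 8 mm short; beyond it the push rises again.
- espresso_cup: Small white cup, 62 mm across, 52 mm high, standing to the left of the press; origin under its centre. Leave alone.
- tomato: Red tomato, 70 mm, beyond the clip; origin under it. Leave alone.
- capsule_red: Red coffee capsule, 37 mm across, 29 mm high, left of the press; origin under it. Leave alone.
- press_mouth (a point): Mark on the press 9 mm on the robot's side of press_hole (press x = -9 mm): level of the hole's near mouth, if the post stood on its mark. The hole is 6.6 mm high and 6.0 mm wide, with no lead-in to speak of. It lies just above the closed arm; a half-closed arm covers it.

How it is judged (in metres and radians):
On the way:
1. the arm is swung fully down (value of joint press_arm below 0.03 rad), for 0.2 s.
At the end, for the whole second after the job is handed in: The arm is closed (under 0.03 rad); the clip's leg is in the cross hole with clip_seat between 6 mm short of and 5 mm past the press_hole mark along press x, within 16 mm along y and 3 mm in height; the bow has sprung back (under 0.05 rad); the clip is at rest (value of joint press_arm below 0.03 rad and x of clip_seat in the frame of press_hole between -0.006 and 0.005 m and y of clip_seat in the frame of press_hole between -0.016 and 0.016 m and z of clip_seat in the frame of press_hole between -0.003 and 0.003 m and value of joint clip_bow below 0.05 rad and linear speed of clip below 0.02 m/s); the robot touches nothing.
It fails at once if the clip is forced: pressed against the press with more than 13 N (contact force between clip and press above 13 N).
It fails at once if the cup is shifted by more than 30 mm (distance of espresso_cup from where it was at the start of the episode above 0.03 m).
It fails at once if the tomato is shifted by more than 30 mm (distance of tomato from where it was at the start of the episode above 0.03 m).
It fails at once if the capsule is shifted by more than 30 mm (distance of capsule_red from where it was at the start of the episode above 0.03 m).
It also fails if it takes over 64 s, if anything falls off the work surface, if the arm or the gripper's body presses on something with over 40 N, if the wrist force passes 120 N, or if a joint passes its speed limit or range.

## Robot

A 6-joint arm with a two-finger parallel gripper is mounted at the origin on a cart in front of the work surface, level with it; the furniture and walls round the work are solid. World frame = base frame: x ahead of the robot, y to its left, z up, the work surface at z = 0. Lengths are in mm, angles in rad, forces in N, time in s.
With the tool pointing down it reaches from about 350 to 775 mm from the base axis. Payload 7.3 kg.
Tool frame: the origin (TCP) lies midway between the tips of the shut fingers; the grasp point (between the pads) lies 19 mm behind it; z points along the fingers, y is the line along which they close (so a half turn about z gives the same grasp; the last joint's range is limited). The gripper opens to 92 mm and grips with 3 to 60 N. Pads are 19 mm wide; open, the fingers measure 130 mm over their backs; the gripper's body (75 mm by 190 mm) begins 47 mm behind the grasp point.
Start: joints at [-1.376, 0.342, 1.524, -0, 1.275, -0.146], TCP at [175.499, -494.818, 226.741] pointing down, gripper open.
Joint ranges: [-2.53, 2.53], [-0.77, 2.02], [0.04, 2.7], [-1, 4.14], [0.28, 2.66], [-3.11, 3.11]. Speed limits (rad/s): [2.57, 2.57, 3.14, 3.14, 3.14, 3.14].

## Interface

Orientations are given as [roll, pitch, yaw] about the fixed x, y, z axes, in that order (R = Rz(yaw) Ry(pitch) Rx(roll)).
In Python, from plant import get_obs, capture, camera_model, close_job, search_frame, regions_of, pinpoint gives the robot as it stands. The module is installed in compiled form; this text tells all that it offers.
- The arm moves only by the shell command python3 -m pendant 'ROWS'. ROWS is JSON, one flat list of numbers, 7 for each row, row after row: the shift along the tool's x, y, z in units of 30 mm (1.0 is 30 mm), then the turn, a rotation vector about the tool's x, y, z in units of 4 degrees (1.0 is 4 degrees), then the closure, from -1 (fully open) to 1 (shut), so that 0 is half open. In form: [dx, dy, dz, wx, wy, wz, gripper, dx, dy, dz, wx, wy, wz, gripper, ...]. A call has 1 to 12 rows; each row shifts and turns the commanded pose from where the row before left it, along the tool's axes as they then stand; what a row does not reach is not made up. A row lasts 1/10 s, in which the tool goes at most 50 mm and 8.59 degrees, less where a joint would pass 70% of its speed; a pose out of reach is approached as far as the arm can. A call with a number of a shift or a turn outside -1 to 1 is refused whole. A call with a gripper value outside its range is refused whole. The fingers move at their own pace and stop on an object; the grip force is fixed at half the most. Time passes only in rows, so rows that do not move let the fingers close. It gives the time, the measured TCP pose, the force, the opening and the grip force at its end, in the units of the state.
- get_obs(): the state, without advancing time (a new reading comes with each control period).
- capture(name): name is "side" or "top" or "wrist"; returns the picture (400x640x3 uint8, red, green, blue); there is no depth.
- camera_model(name): a dict with "fov_y" (degrees; the focal length in pixels is half the picture's height over the tangent of half this angle, whatever the lens; pixels are square), "cx", "cy" (the principal point, pixels), "pose" (4x4, takes a point from camera to world coordinates). Camera axes: x right, y up, looking along -z (the intrinsics and any distortion apply to the point x, -y, -z); pixel columns grow to the right and rows downward; lengths in mm; the calibration is good to about 2 mm. A picture is of the moment at which its call begins: read the wrist's pose just before it. camera_model takes no time and is no camera call; for the wrist camera it gives the pose at the moment of the call.
- close_job(): hands the job in; it is judged then, once.
Trained networks look in the newest picture that a camera, given by its name, has taken for a name from the list of things; names that differ only in an ending like _2 or _b are one class to them, and where a whole thing is asked for, a point or a joint stands for the part that bears it (a point fixed in the world has none). Each returns a list of dicts, best first, with "score" (0 to 1); they miss things now and then, are a little off and sometimes report something else, mostly with a low value. They report only what shows in the picture. A call takes as long as a camera call.
- search_frame(camera, thing): "location" ([column, row] in pixels, amid what is visible of it).
- regions_of(camera, thing): "pixels" (400x640 bool, what is visible of it) and "location" ([column, row] in pixels, amid what is visible of it).
- pinpoint(camera, thing): "location" ([column, row] in pixels: a listed point, or the origin of a listed thing).
The state is a dict: "time": time; "joint_positions": joint angles; "dq": joint speeds; "tau": joint torques, N m; "tool_pos": TCP position; "tcp_rot": TCP orientation; "contact_force": force on the tool from outside, world axes, zero at the start; "moment": the same for the moment, N m; "grip_width": finger opening in mm; "finger_force": force on a finger pad.
Only numpy, scipy, OpenCV 4.12 (cv2) and the standard library are available. Lean on these libraries where they do the work, as an engineer would, in place of code of your own. Each camera call takes 0.05 s, during which the arm holds its last target. There are 200 camera calls.

## Working session

There is one attempt and no reset: what is moved stays moved. The work goes in short steps, Python scripts to look and compute and a shell command to move; the robot and the scene stay as the last step left them, time stands still between calls to the robot, and variables do not carry over. Pictures are saved under pics/ and viewed, at most 12 in all, crops included, and the job is handed in when it is done.

```bash
mkdir -p pics; cat > h.py <<'E'
import numpy as np, cv2
from plant import *
def ray(cam,px):
    m=camera_model(cam); f=200/np.tan(np.radians(m["fov_y"])/2)
    P=np.array(m["pose"]); d=np.array([(px[0]-m["cx"])/f,-(px[1]-m["cy"])/f,-1.])
    return P[:3,3],P[:3,:3]@d
def atz(cam,px,z):
    o,d=ray(cam,px); return o+d*(z-o[2])/d[2]
def proj(cam,p):
    m=camera_model(cam); f=200/np.tan(np.radians(m["fov_y"])/2)
    P=np.array(m["pose"]); q=P[:3,:3].T@(np.array(p)-P[:3,3]); return np.array([m["cx"]+f*q[0]/-q[2],m["cy"]-f*q[1]/-q[2]])
def two(rs):
    A=0;b=0
    for o,d in rs:
        d=d/np.linalg.norm(d);M=np.eye(3)-np.outer(d,d);A=A+M;b=b+M@o
    return np.linalg.solve(A,b)
def snap(cam,name=None):
    im=capture(cam)
    if name: cv2.imwrite(f"pics/{name}.png",im[:,:,::-1])
    return im
E
python3 - <<'E'
from h import *
np.set_printoptions(precision=1,suppress=True)
for c in("top","side"):
    m=camera_model(c);print(c,{k:v for k,v in m.items() if k!="pose"},np.array(m["pose"])[:3,3])
a=snap("top","top0");b=snap("side","side0")
L={}
for t in["press","press_pad","press_hole","press_mouth","clip","clip_tip","clip_seat","espresso_cup","tomato","capsule_red"]:
    for c in("top","side"):
        r=pinpoint(c,t)
        if r: L[t,c]=r[0]["location"]; print(t,c,np.array(r[0]["location"]),r[0]["score"])
    if (t,"top") in L: print("  z0",atz("top",L[t,"top"],0))
    if (t,"side") in L: print("  z0s",atz("side",L[t,"side"],0))
    if (t,"top") in L and (t,"side") in L: print("  tri",two([ray(c,L[t,c]) for c in("top","side")]))
print(get_obs())
E
```

```text
top {'fov_y': 47.94880685030659, 'cx': 314.97427151339025, 'cy': 197.52634758416883} [ 259.6   -9.5 1541.8]
side {'fov_y': 53.52667165286399, 'cx': 319.25002084694995, 'cy': 202.93226987306244} [ 293.2 -773.2  582.3]
press top [301.2 201.5] 0.85
press side [320.7 213.6] 0.81
  z0 [506.   29.7   0. ]
  z0s [524.3  38.1   0. ]
  tri [513.1  28.1   6.9]
press_pad top [299.2 196.4] 0.63
press_pad side [315. 179.] 0.97
  z0 [524.   36.5   0. ]
  z0s [554.9 216.2   0. ]
  tri [506.   33.2 107.7]
press_hole top [321.2 193.9] 0.94
press_hole side [333.3 209.1] 0.9
  z0 [532.  -40.1   0. ]
  z0s [562.   50.6   0. ]
  tri [526.5 -40.   63.8]
press_mouth top [322.3 195.6] 0.74
press_mouth side [324.  207.1] 0.72
  z0 [526.  -43.8   0. ]
  z0s [540.7  65.4   0. ]
  tri [511.1 -41.8  74.6]
clip top [385.5 222.7] 0.51
clip side [312.5 308. ] 0.76
  z0 [ 428.9 -260.3    0. ]
  z0s [ 426.4 -264.8    0. ]
  tri [ 428.4 -260.9   -4.4]
clip_tip top [385.7 222.6] 0.54
clip_tip side [352.4 317.2] 0.73
  z0 [ 429.3 -261.     0. ]
  z0s [ 493.3 -304.5    0. ]
  tri [ 467.7 -275.3  -31.1]
clip_seat top [321
[... 178 characters left out ...]
e [272.  168.8] 0.93
  z0 [410.5 304.5   0. ]
  z0s [441.4 307.8   0. ]
  tri [425.5 302.8   2.3]
tomato top [385.5 167.2] 0.62
tomato side [413.4 292.1] 0.55
  z0 [ 625.  -267.6    0. ]
  z0s [ 633.5 -273.4    0. ]
  tri [ 630.5 -269.9   -3.6]
capsule_red top [215.  191.7] 0.39
  z0 [543.6 329.5   0. ]
{'time': 1.1, 'joint_positions': array([-1.4,  0.3,  1.5, -0. ,  1.3, -0.1]), 'dq': array([ 0.,  0., -0.,  0., -0., -0.]), 'tau': array([  0. , -43.1, -24.4,   0.1,   0. ,  -0. ]), 'tool_pos': array([ 175.5, -494.8,  226.7]), 'tcp_rot': array([3.1, 0. , 0.3]), 'contact_force': array([ 0.7, -0.1, -0.2]), 'moment': array([ 0. , -0. , -0.1]), 'finger_force': 0.0, 'grip_width': 92.26156729101051}
```

View pics/top0.png

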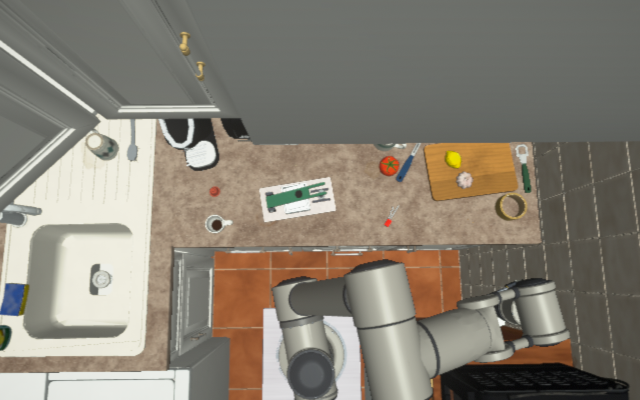

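View pics/side0.png

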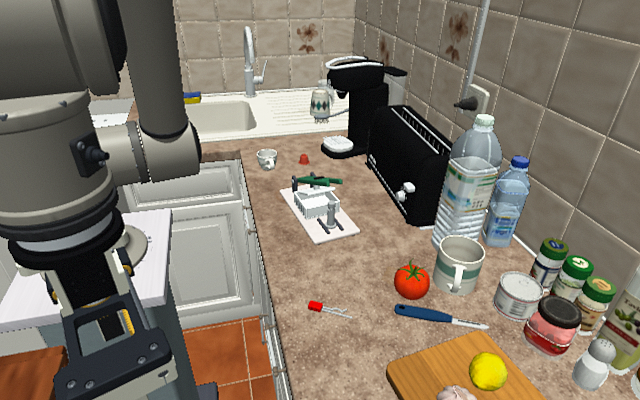

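The top view shows the press at about (298,199) with its hinge end on the left, and the clip's red tab at (387,223) with the leg pointing up and to the right. In the side view the post is near (331,212), the green arm is raised at about (318,181), and the clip is at (313,307). Next I'll work out a move to a wrist view of the clip.

```bash
cat >> h.py <<'E'
from scipy.spatial.transform import Rotation as Ro
def delta(pos,yaw,roll=np.pi,pitch=0):
    o=get_obs();R=Ro.from_euler("xyz",o["tcp_rot"]);G=Ro.from_euler("xyz",[roll,pitch,yaw])
    print("at",o["tool_pos"],o["tcp_rot"],"t",round(o["time"],2),"F",o["contact_force"],o["grip_width"])
    rv=(R.inv()*G).as_rotvec()
    print("shift units cur frame",R.inv().apply(np.array(pos)-o["tool_pos"])/30,"in goal frame",G.inv().apply(np.array(pos)-o["tool_pos"])/30,"turn units",np.degrees(rv)/4)
E
python3 - <<'E'
from h import *
np.set_printoptions(precision=3,suppress=True)
delta([420,-265,210],0)
o=get_obs();R=Ro.from_euler("xyz",o["tcp_rot"]).as_matrix()
P=np.array(camera_model("wrist")["pose"]);print(camera_model("wrist")["fov_y"],R.T@(P[:3,3]-o["tool_pos"]),"\n",R.T@P[:3,:3])
E
```

```text
at [ 175.494 -494.803  226.741] [3.142 0.    0.341] t 1.1 F [ 0.7   -0.086 -0.19 ] 92.26156729101051
shift units cur frame [10.242 -4.495  0.558] in goal frame [ 8.15  -7.66   0.558] turn units [ 0.001 -0.     4.882]
71.26130410523719 [  76.308    0.483 -159.034] 
 [[-0.    0.96  0.28]
 [ 1.    0.   -0.  ]
 [-0.    0.28 -0.96]]
```

```bash
python3 -m pendant '[0,0,0.1,0,0,1,-1, 0,0,0.1,0,0,1,-1, 0,0,0.1,0,0,1,-1, 0,0,0.1,0,0,1,-1, 0.9,-0.85,0.1,0,0,0.88,-1, 0.9,-0.85,0,0,0,0,-1, 0.9,-0.85,0,0,0,0,-1, 0.9,-0.85,0,0,0,0,-1, 0.9,-0.85,0,0,0,0,-1, 0.9,-0.85,0,0,0,0,-1, 0.9,-0.85,0,0,0,0,-1, 0.9,-0.85,0,0,0,0,-1]'
python3 -m pendant '[0.9,-0.85,0,0,0,0,-1,0,0,0,0,0,0,-1]'
python3 - <<'E'
from h import *
np.set_printoptions(precision=2,suppress=True)
print(get_obs()["tool_pos"],get_obs()["tcp_rot"])
snap("wrist","w1")
for t,z in(("clip",0),("clip_tip",2),("clip_seat",2)):
    for r in pinpoint("wrist",t)[:2]: print(t,r["score"],np.array(r["location"]),atz("wrist",r["location"],z))
E
```

```text
time: 2.3
tool_pos: [390.8, -288.0, 211.9]
tcp_rot: [3.141, -0.0, 0.0]
contact_force: [1.1, -1.1, 0.1]
grip_width: 91.6
finger_force: 0.0
time: 2.5
tool_pos: [419.2, -260.9, 211.8]
tcp_rot: [-3.141, -0.001, 0.005]
contact_force: [0.5, -0.3, 0.3]
grip_width: 91.9
finger_force: 0.0
[ 419.23 -260.92  211.8 ] [-3.14 -0.    0.  ]
clip 0.61 [326.3 168.6] [ 426.91 -271.31    0.  ]
clip_tip 0.88 [357.1 119.3] [ 490.08 -310.66    2.  ]
clip_seat 0.55 [341.  142.5] [ 460.74 -291.23    2.  ]
```

View pics/w1.png

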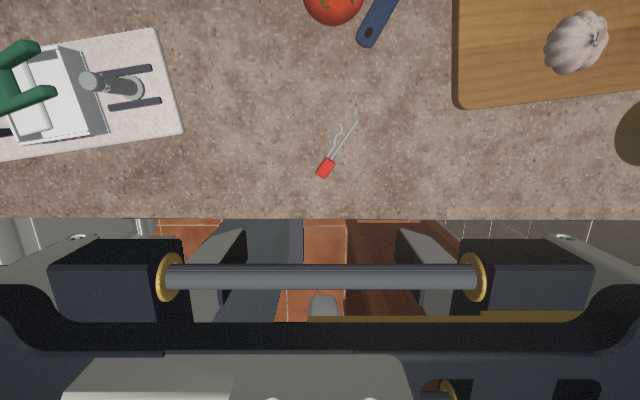

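The wrist view shows the red tab at (326,168) and the leg tip at (357,120). The measured leg length is 74 mm against the stated 73 mm, and the clip yaw is about -0.55. I'll go to the press first, closing the fingers on the way.

```bash
python3 -m pendant '[0.17,-0.97,-0.06,0,0,0,1, 0.17,-0.97,-0.06,0,0,0,1, 0.17,-0.97,-0.06,0,0,0,1, 0.17,-0.97,-0.06,0,0,0,1, 0.17,-0.97,-0.06,0,0,0,1, 0.17,-0.97,-0.06,0,0,0,1, 0.17,-0.97,-0.06,0,0,0,1, 0.17,-0.97,-0.06,0,0,0,1, 0.17,-0.97,-0.06,0,0,-0.8,1, 0,0,0,0,0,-0.8,1, 0,0,0,0,0,-0.8,1, 0,0,0,0,0,0,1]'
python3 - <<'E'
from h import *
np.set_printoptions(precision=2,suppress=True)
print(get_obs()["tool_pos"],get_obs()["tcp_rot"])
snap("wrist","w2")
for t,z in(("press",0),("press_hole",68),("press_mouth",68),("press_pad",105)):
    for r in pinpoint("wrist",t)[:2]: print(t,r["score"],np.array(r["location"]),atz("wrist",r["location"],z))
E
```

```text
time: 3.9
tool_pos: [462.6, -2.7, 227.9]
tcp_rot: [3.141, 0.0, 0.167]
contact_force: [0.2, -0.3, -0.5]
grip_width: 1.9
finger_force: 0.0
[462.56  -2.73 227.93] [3.14 0.   0.17]
press 0.62 [300.  129.3] [517.72  33.99   0.  ]
press 0.45 [ 98.7 162.3] [427.75 303.93   0.  ]
press_hole 0.77 [360.6 133. ] [528.4  -37.41  68.  ]
press_hole 0.18 [547.   84.9] [ 609.86 -223.07   68.  ]
press_mouth 0.82 [358.9 143.9] [516.39 -37.8   68.  ]
press_pad 0.96 [290.3 135.7] [515.6   36.33 105.  ]
```

View pics/w2.png

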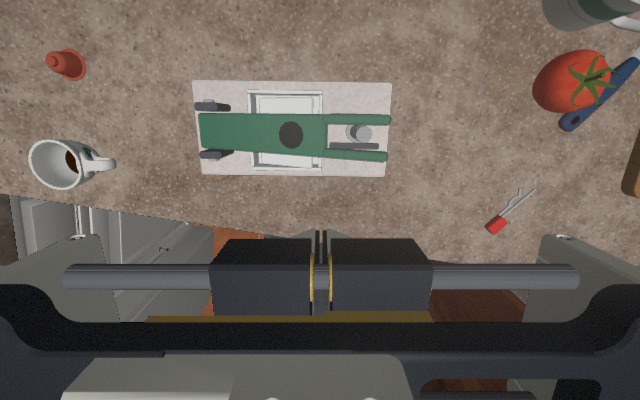

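The wrist view shows the press squarely: pad at (291,135), post at (362,133), base top edge from (193,81) to (391,84). That gives a press yaw of about 0.154. I'll go over the pad and push down along its arc.

```bash
python3 -m pendant '[0.66,-0.3,0,0,0,0,1, 0.66,-0.3,0,0,0,0,1, 0.65,-0.28,0.43,0,0,0,1, 0,0,1,0,0,0,1, 0,0,1,0,0,0,1, 0,0,0.8,0,0,0,1, 0,0,0.3,0,0,0,1, 0,0,0,0,0,0,1]'; python3 -m pendant '[0,0.07,0.3,0,0,0,1, 0,0.07,0.3,0,0,0,1, 0,0.07,0.3,0,0,0,1, 0,0.07,0.3,0,0,0,1, 0,0,0,0,0,0,1]'
```

```text
time: 4.95
tool_pos: [516.0, 33.9, 121.1]
tcp_rot: [-3.141, 0.002, 0.167]
contact_force: [0.2, -1.2, 0.9]
grip_width: 0.6
finger_force: 0.0
time: 5.45
tool_pos: [518.5, 25.2, 86.1]
tcp_rot: [3.141, -0.001, 0.167]
contact_force: [-0.0, 0.5, -0.7]
grip_width: 0.8
finger_force: 0.0
```

```bash
python3 -m pendant '[0,0.05,0.3,0,0,0,1, 0,0.05,0.2,0,0,0,1, 0,0,0,0,0,0,1]';  python3 -m pendant '[0,0.05,0.15,0,0,0,1, 0,0.0,0.1,0,0,0,1, 0,0,0,0,0,0,1]'
python3 - <<'E'
from h import *
snap("side","s2")
im=cv2.imread("pics/s2.png")[140:260,250:410]; cv2.imwrite("pics/s2c.png",cv2.resize(im,None,fx=4,fy=4,interpolation=2))
E
```

```text
time: 5.75
tool_pos: [518.6, 22.8, 70.8]
tcp_rot: [-3.142, -0.0, 0.167]
contact_force: [-0.4, -0.9, 0.1]
grip_width: 0.3
finger_force: 0.0
time: 6.05
tool_pos: [518.8, 21.6, 64.2]
tcp_rot: [-3.142, -0.0, 0.168]
contact_force: [-2.6, 2.0, 10.1]
grip_width: 0.4
finger_force: 4.9
```

View pics/s2c.png

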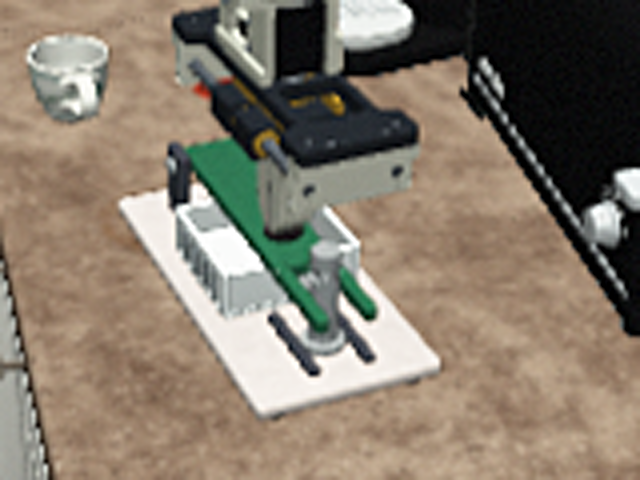

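The fingers are on the pad and the arm looks nearly flat round the post (post at (325,290) in the crop). I'll press a little more to confirm the stop.

```bash
python3 -m pendant '[0,0.0,0.05,0,0,0,1, 0,0,0,0,0,0,1]'; python3 -m pendant '[0,0.0,0.05,0,0,0,1, 0,0,0,0,0,0,1, 0,0,0,0,0,0,1]'
```

```text
time: 6.3
tool_pos: [518.9, 21.6, 64.0]
tcp_rot: [3.141, -0.001, 0.168]
contact_force: [-6.0, 1.0, 21.8]
grip_width: 0.2
finger_force: 11.0
time: 6.6
tool_pos: [519.0, 21.6, 63.9]
tcp_rot: [3.141, -0.002, 0.168]
contact_force: [-10.9, 1.7, 34.2]
grip_width: 0.1
finger_force: 17.0
```

The stop is hard at 34 N and 63.9 mm, so the arm is closed. I'll retract and measure the post.

```bash
python3 -m pendant '[0,0,-0.6,0,0,0,1, 0,0,-1,0,0,0,1, -0.4,0.4,-1,0,0,0,1, -0.8,0.8,-0.8,0,0,0,1, -0.8,0.8,0,0,0,0,1, 0,0,0,0,0,0,1, 0,0,0,0,0,0,1]'
python3 - <<'E'
from h import *
np.set_printoptions(precision=2,suppress=True)
print(get_obs()["tool_pos"],get_obs()["tcp_rot"],get_obs()["contact_force"])
snap("wrist","w3")
m=camera_model("wrist")
for t,z in(("press",0),("press_hole",68),("press_mouth",68),("press_pad",64)):
    for r in pinpoint("wrist",t)[:1]: print(t,r["score"],np.array(r["location"]),atz("wrist",r["location"],z))
im=cv2.imread("pics/w3.png");print(proj("wrist",[528,-37,84]))
c=np.round(proj("wrist",[528,-37,75])).astype(int);x0,y0=max(c[0]-70,0),max(c[1]-50,0);print(x0,y0)
cv2.imwrite("pics/w3c.png",cv2.resize(im[y0:y0+100,x0:x0+140],None,fx=5.5,fy=5.5,interpolation=2))
E
```

```text
time: 7.3
tool_pos: [469.3, -48.1, 162.3]
tcp_rot: [-3.141, 0.0, 0.166]
contact_force: [1.1, -0.9, -0.5]
grip_width: 0.4
finger_force: 0.0
[469.29 -48.07 162.35] [-3.14  0.    0.17] [ 1.14 -0.87 -0.49]
press 0.73 [255.  131.9] [516.92  34.83   0.  ]
press_hole 0.73 [318.5 137.6] [527.47 -35.88  68.  ]
press_mouth 0.72 [319.9 145.4] [520.93 -38.18  68.  ]
press_pad 0.93 [252.8 135.2] [519.32  22.81  64.  ]
[319.87 138.55]
250 88
```

View pics/w3c.png

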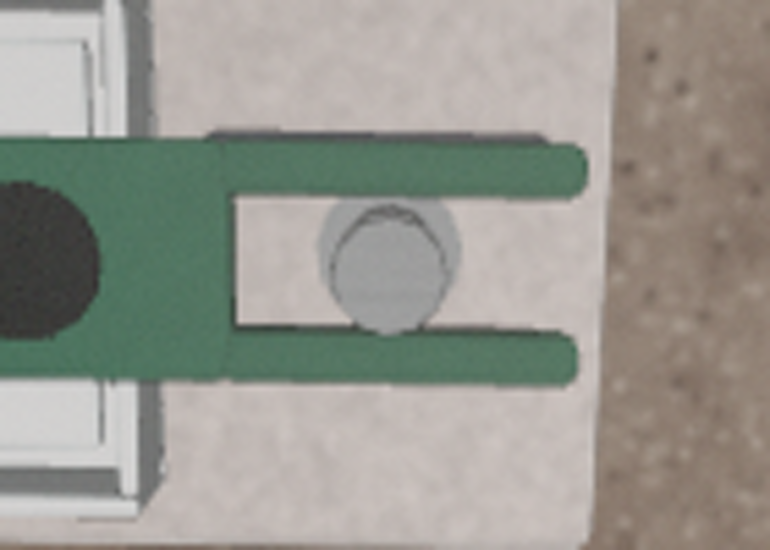

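The crop shows the closed fork with the post top centred at (389,272), which is picture pixel (320.7,137.5). The pad centre is at (18,260) and the fork tips are at about (583,265). Now I'll compute the post and clip geometry.

```bash
python3 - <<'E'
from h import *
np.set_printoptions(precision=2,suppress=True)
full=lambda c:[250+c[0]/5.5,88+c[1]/5.5]
post=atz("wrist",full((389,272)),84);pad=atz("wrist",full((18,260)),64.);slot=atz("wrist",full((234,262)),60);end=atz("wrist",full((583,265)),60)
a=.155;R=np.array([[np.cos(a),-np.sin(a)],[np.sin(a),np.cos(a)]])
for n,p,y in(("pad",pad,-12),("slot",slot,-46),("end",end,-105)): print(n,p,"origin est",p[:2]-R@[0,y])
print("post",post,"in press rel pad:",R.T@(post-pad)[:2]+[0,-12], R.T@(post-slot)[:2]+[0,-46], R.T@(post-end)[:2]+[0,-105])
ov=np.array([atz("wrist",full(c),84)[:2] for c in((332,272),(446,272),(389,212),(389,333))]);print("diam",np.linalg.norm(ov[0]-ov[1]),np.linalg.norm(ov[2]-ov[3]))
delta([415,-268,130],-.555)
E
```

```text
pad [519.33  22.39  64.  ] origin est [517.48  34.24]
slot [524.63 -12.16  60.  ] origin est [517.53  33.28]
end [533.89 -69.47  60.  ] origin est [517.68  34.27]
post [529.   -37.55  84.  ] in press rel pad: [  0.3  -72.71] [  0.4  -71.76] [  0.1  -72.71]
diam 17.243906114693853 17.93113760105955
at [469.86 -47.1  162.07] [-3.14  0.    0.17] t 7.55 F [-0.19  0.87 -0.21] 0.7307191103555111
shift units cur frame [-3.04  6.95  1.07] in goal frame [2.33 7.22 1.07] turn units [-0.    0.01 10.37]
```

```bash
python3 -m pendant '[-0.4,0.99,0,0,0,0,0.5, -0.4,0.99,0,0,0,0,0.3, -0.4,0.99,0,0,0,0,0.1, -0.4,0.99,0,0,0,0,0.1, -0.4,0.99,0,0,0,0,0.1, -0.4,0.99,0,0,0,0,0.1, -0.64,1,0,0,0,0,0.1]'; python3 -m pendant '[0,0,0.1,0,0,1,0.1, 0,0,0.1,0,0,1,0.1, 0,0,0.1,0,0,1,0.1, 0,0,0.1,0,0,1,0.1, 0,0,0.1,0,0,1,0.1, 0,0,0.1,0,0,1,0.1, 0,0,0.1,0,0,1,0.1, 0,0,0.1,0,0,1,0.1, 0,0,0.1,0,0,1,0.1, 0,0,0.1,0,0,1,0.1, 0,0,0,0,0,0.37,0.1, 0,0,0,0,0,0,0.1]'
python3 - <<'E'
from h import *
np.set_printoptions(precision=2,suppress=True)
snap("wrist","w4");im=cv2.imread("pics/w4.png")
P={}
for t,z in(("clip",0),("clip_tip",2),("clip_seat",2)):
    for r in pinpoint("wrist",t)[:1]: P[t]=atz("wrist",r["location"],z);print(t,r["score"],np.array(r["location"]),P[t])
hsv=cv2.cvtColor(im,cv2.COLOR_BGR2HSV);m=((hsv[...,0]<8)|(hsv[...,0]>172))&(hsv[...,1]>150)&(hsv[...,2]>90)
n,l,s,c=cv2.connectedComponentsWithStats(m.astype(np.uint8))
for i in range(1,n):
    if s[i,4]>60: 
        r=cv2.minAreaRect(np.argwhere(l==i)[:,::-1].astype(np.float32));print(s[i],r,atz("wrist",c[i],9))
d=P["clip_tip"]-P["clip"];a=np.arctan2(d[1],d[0]);print(a,np.linalg.norm(d))
c=np.round(proj("wrist",(P["clip"]+P["clip_tip"])/2)).astype(int);x0,y0=max(c[0]-70,0),max(c[1]-50,0);print(x0,y0)
cv2.imwrite("pics/w4c.png",cv2.resize(im[y0:y0+100,x0:x0+140],None,fx=5.5,fy=5.5,interpolation=2))
delta([P["clip"][0],P["clip"][1],3],a)
E
```

```text
time: 8.25
tool_pos: [414.9, -269.1, 162.2]
tcp_rot: [3.142, -0.0, 0.169]
contact_force: [0.4, -0.5, 0.8]
grip_width: 41.0
finger_force: 0.0
time: 9.45
tool_pos: [414.7, -268.0, 132.3]
tcp_rot: [-3.142, 0.0, -0.555]
contact_force: [0.0, 0.4, 0.9]
grip_width: 41.3
finger_force: 0.0
clip 0.64 [311.  177.8] [ 432.23 -266.85    0.  ]
clip_tip 0.7 [311.4 106.3] [ 493.07 -306.02    2.  ]
clip_seat 0.82 [309.5 139.9] [ 466.55 -287.03    2.  ]
[ 148    0   82   28 1548] ((188.5, 13.5), (81.0, 27.0), -0.0) [ 615.7  -259.06    9.  ]
[303 168  16  24 359] ((310.5, 179.5), (23.0, 15.0), 90.0) [ 432.21 -267.16    9.  ]
-0.5720659622660447 72.38126462257478
241 93
at [ 414.59 -268.26  132.63] [ 3.14 -0.   -0.56] t 9.65 F [-0.18 -0.27  0.  ] 40.865105874463566
shift units cur frame [ 0.47 -0.35  4.32] in goal frame [ 0.47 -0.36  4.32] turn units [ 0.   -0.    0.24]
```

View pics/w4c.png

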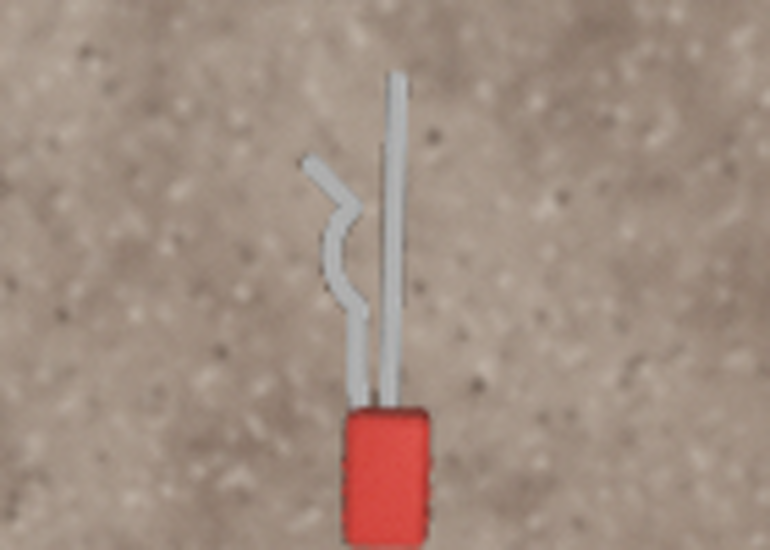

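The clip lies square to the tool: tab centred at crop x=387, leg from (389,405) to (397,75), so the yaw is about -0.578. I'll descend and grip it.

```bash
python3 -m pendant '[0.24,-0.18,0.5,0,0,0.3,0.1, 0.23,-0.18,0.9,0,0,0,0.1, 0,0,0.9,0,0,0,0.1, 0,0,0.8,0,0,0,0.1, 0,0,0.7,0,0,0,0.1, 0,0,0.4,0,0,0,0.1, 0,0,0.1,0,0,0,0.1, 0,0,0,0,0,0,0.1]'; python3 - <<'E'
from h import *
print(get_obs()["tool_pos"],get_obs()["contact_force"])
E
```

```text
time: 10.45
tool_pos: [432.3, -266.9, 3.7]
tcp_rot: [3.142, -0.0, -0.577]
contact_force: [-0.0, -0.3, 0.2]
grip_width: 41.3
finger_force: 0.0
[ 432.27083507 -266.89746962    3.68347968] [-0.02733963 -0.25162768  0.20334958]
```

```bash
python3 -m pendant '[0,0,0,0,0,0,0.6, 0,0,0,0,0,0,1, 0,0,0,0,0,0,1, 0,0,0,0,0,0,1, 0,0,0,0,0,0,1, 0,0,0,0,0,0,1]'; python3 -m pendant '[0,0,-0.3,0,0,0,1, 0,0,-0.7,0,0,0,1, 0,0,-0.9,0,0,0,1, 0,0,-0.9,0,0,0,1,0,0,-0.5,0,0,0,1,0,0,0,0,0,0,1]';  python3 -m pendant '[0,0,0,0,0,-0.95,1, 0,0,0,0,0,-0.95,1, 0,0,0,0,0,-0.95,1, 0,0,0,0,0,-0.95,1, 0,0,0,0,0,-0.95,1, 0,0,0,0,0,-0.95,1, 0,0,0,0,0,-0.95,1, 0,0,0,0,0,-0.95,1, 0,0,0,0,0,-0.95,1, 0,0,0,0,0,-0.95,1, 0,0,0,0,0,-0.98,1, 0,0,0,0,0,0,1]'
python3 - <<'E'
from h import *
np.set_printoptions(precision=3,suppress=True)
a=.155;R=np.array([[np.cos(a),-np.sin(a)],[np.sin(a),np.cos(a)]])
g=np.array([528.7,-37.6])+R@[-95,0];print(g)
delta([g[0],g[1],104],a)
E
```

```text
time: 11.05
tool_pos: [432.4, -267.0, 4.0]
tcp_rot: [3.141, -0.001, -0.577]
contact_force: [-0.7, 0.6, 6.6]
grip_width: 15.7
finger_force: 30.0
time: 11.65
tool_pos: [433.2, -267.6, 104.9]
tcp_rot: [3.141, -0.005, -0.577]
contact_force: [-0.4, 0.0, -0.9]
grip_width: 15.4
finger_force: 30.0
time: 12.85
tool_pos: [431.6, -266.3, 101.5]
tcp_rot: [-3.14, 0.001, 0.155]
contact_force: [0.3, 0.7, -1.0]
grip_width: 15.5
finger_force: 30.0
[434.839 -52.266]
at [ 431.598 -266.273  101.492] [-3.14   0.001  0.155] t 12.85 F [ 0.299  0.736 -0.991] 15.504077901028472
shift units cur frame [ 1.208 -7.032 -0.075] in goal frame [ 1.208 -7.031 -0.084] turn units [-0.021  0.019 -0.001]
```

```bash
python3 -m pendant '[0.15,-0.8,0,0,0,0,1, 0.15,-0.95,0,0,0,0,1, 0.15,-0.95,0,0,0,0,1, 0.15,-0.95,0,0,0,0,1, 0.15,-0.95,0,0,0,0,1, 0.15,-0.95,0,0,0,0,1, 0.15,-0.95,0,0,0,0,1, 0.15,-0.53,0,0,0,0,1, 0,0,0,0,0,0,1, 0,0,0,0,0,0,1]'
python3 - <<'E'
from h import *
np.set_printoptions(precision=2,suppress=True)
o=get_obs();print(o["tool_pos"],o["tcp_rot"])
im=snap("wrist","w5")
z=o["tool_pos"][2]-1.7;Rt=Ro.from_euler("xyz",o["tcp_rot"])
for t in("clip","clip_tip","clip_seat"):
    for r in pinpoint("wrist",t)[:1]: p=atz("wrist",r["location"],z);print(t,r["score"],np.array(r["location"]),p,"tool",Rt.inv().apply(p-o["tool_pos"]))
print("post px",proj("wrist",[528.7,-37.6,84]))
t=proj("wrist",o["tool_pos"]+Rt.apply([73,0,1.7]));print("exp tip px",t)
x0,y0=int(t[0]-70),int(max(t[1]-55,0));print(x0,y0)
cv2.imwrite("pics/w5c.png",cv2.resize(im[y0:y0+105,x0:x0+140,::-1],None,fx=5.5,fy=5.5,interpolation=2))
E
```

```text
time: 13.85
tool_pos: [435.1, -52.8, 102.2]
tcp_rot: [3.141, 0.0, 0.154]
contact_force: [1.2, 0.2, -0.8]
grip_width: 15.3
finger_force: 30.0
[435.14 -52.82 102.21] [3.14 0.   0.15]
clip_tip 0.56 [321.  122.6] [507.83 -43.06 100.51] tool [73.33  1.52  1.66]
clip_seat 0.59 [319.8 181.4] [474.61 -47.47 100.51] tool [39.83  0.78  1.68]
post px [317.19  84.48]
exp tip px [318.24 123.2 ]
248 68
```

View pics/w5c.png

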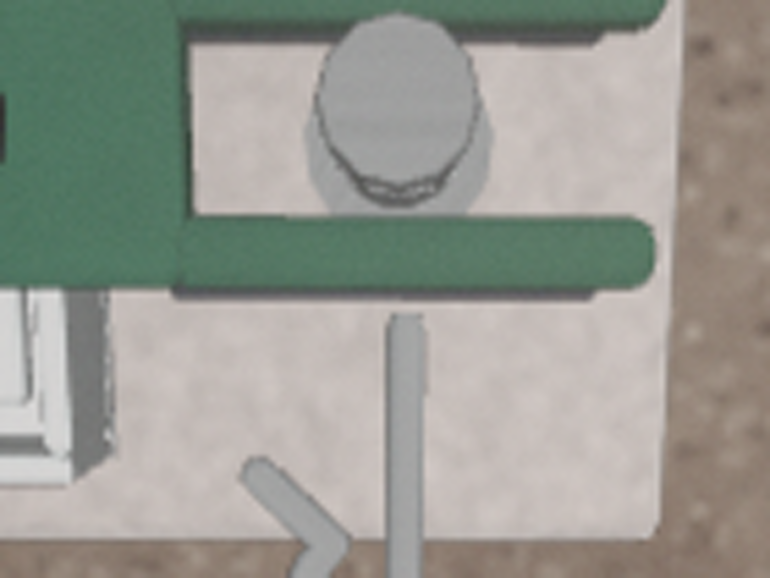

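The crop shows the post top centre at (397,98), the leg tip at (406,316), and the leg nearly vertical. The leg is slightly right of the post. I'll compute the offset from this one picture, so camera bias cancels.

```bash
cat >> h.py <<'E'
def rel(postpx,tippx,post_z=84,dz=-2.0,a=.155):
    o=get_obs();R=Ro.from_euler("z",a)
    p=atz("wrist",postpx,post_z);t=atz("wrist",tippx,o["tool_pos"][2]+dz)
    print("tcp",o["tool_pos"],o["tcp_rot"],"F",o["contact_force"],"post",p,"tip",t,"tip rel post in press",R.inv().apply(t-p))
E
python3 - <<'E'
from h import *
np.set_printoptions(precision=2,suppress=True)
f=lambda c:[248+c[0]/5.5,68+c[1]/5.5]
rel(f((397,98)),f((406,314)))
o=get_obs();z=o["tool_pos"][2]-2
b=atz("wrist",f((404,570)),z);t=atz("wrist",f((406.5,318)),z);print("leg yaw",np.arctan2(*(t-b)[1::-1]))
e1=atz("wrist",f((190,215)),60);e2=atz("wrist",f((640,215)),60);print("arm yaw",np.arctan2(e1[0]-e2[0],-(e1[1]-e2[1])) , np.arctan2(e2[0]-e1[0],-(e2[1]-e1[1])))
E
```

```text
tcp [435.23 -53.58 102.38] [3.14 0.   0.15] F [-0.06 -0.81 -0.01] post [528.24 -39.46  84.  ] tip [506.57 -43.72 100.38] tip rel post in press [-22.07  -0.87  16.38]
leg yaw 0.14370521220403842
arm yaw -2.988961300997725 0.15263135259206828
```

```bash
python3 -m pendant '[0,0,0.5,0,0,-0.14,1, 0,0,0.47,0,0,0,1, 0,0,0.1,0,0,0,1, 0.2,0,0,0,0,0,1, 0,0,0,0,0,0,1, 0,0,0,0,0,0,1]'
python3 - <<'E'
from h import *
np.set_printoptions(precision=2,suppress=True)
o=get_obs();print(o["tool_pos"],o["tcp_rot"])
im=snap("wrist","w6")
t=proj("wrist",o["tool_pos"]+Ro.from_euler("xyz",o["tcp_rot"]).apply([73,0,2]))
x0,y0=int(t[0]-60),int(max(t[1]-50,0));print(x0,y0)
cv2.imwrite("pics/w6c.png",cv2.resize(im[y0:y0+90,x0:x0+120,::-1],None,fx=6.5,fy=6.5,interpolation=2))
E
```

```text
time: 14.65
tool_pos: [441.8, -52.0, 70.9]
tcp_rot: [3.141, -0.001, 0.164]
contact_force: [-0.7, -0.5, -0.6]
grip_width: 15.4
finger_force: 30.0
[441.81 -52.03  70.95] [ 3.14 -0.    0.16]
260 72
```

View pics/w6c.png

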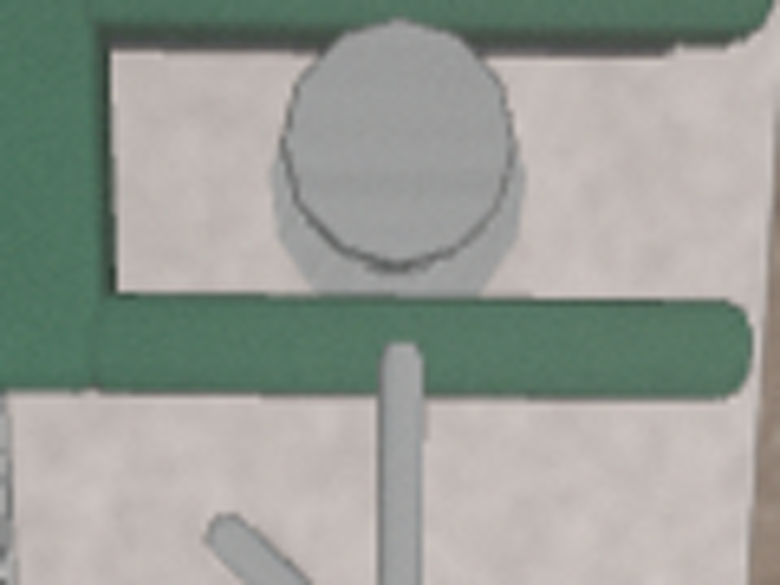

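The post centre is now at (399,145) and the tip at (402,342), so they are nearly in line.

```bash
python3 - <<'E'
from h import *
np.set_printoptions(precision=2,suppress=True)
f=lambda c:[260+c[0]/6.5,72+c[1]/6.5]
rel(f((399,145)),f((402,342)),a=.153)
z=69;b=atz("wrist",f((400,580)),z);t=atz("wrist",f((402,350)),z);print("leg yaw",np.arctan2(*(t-b)[1::-1]))
e1=atz("wrist",f((118,295)),60);e2=atz("wrist",f((715,301)),60);print("arm yaw", np.arctan2(e2[0]-e1[0],-(e2[1]-e1[1])));print(camera_model("wrist")["cx"])
E
```

```text
tcp [441.61 -51.95  70.88] [ 3.14 -0.    0.16] F [0.94 0.73 0.73] post [527.59 -38.53  84.  ] tip [513.06 -41.26  68.88] tip rel post in press [-14.78  -0.49 -15.12]
leg yaw 0.15629663772486538
arm yaw 0.15435350542764886
320.5811944328868
```

```bash
python3 -m pendant '[0.05,-0.013,0.03,0,0,0,1, 0.08,0,0,0,0,0,1, 0,0,0,0,0,0,1]'|head -4;  python3 -m pendant '[0.04,0,0,0,0,0,1, 0,0,0,0,0,0,1]'|head -4; python3 -m pendant '[0.03,0,0,0,0,0,1, 0,0,0,0,0,0,1]'|head -4
```

```text
time: 15.0
tool_pos: [445.4, -50.8, 69.6]
tcp_rot: [3.141, -0.001, 0.164]
contact_force: [0.5, 0.2, 0.1]
time: 15.2
tool_pos: [446.3, -50.6, 69.5]
tcp_rot: [3.141, -0.0, 0.164]
contact_force: [-0.6, 0.3, 0.2]
time: 15.4
tool_pos: [447.1, -50.5, 69.5]
tcp_rot: [3.141, -0.0, 0.164]
contact_force: [-0.5, -0.3, 0.2]
```

```bash
for i in 1; do python3 -m pendant '[0.035,0,0,0,0,0,1, 0,0,0,0,0,0,1]'|sed -n 2,4p; done; python3 -m pendant '[0.03,0,-0.01,0,0,0,1, 0,0,0,0,0,0,1]'|sed -n 2,4p
```

```text
tool_pos: [448.2, -50.3, 69.5]
tcp_rot: [3.141, -0.0, 0.164]
contact_force: [0.3, 0.3, -1.5]
tool_pos: [449.1, -50.2, 69.9]
tcp_rot: [3.141, -0.0, 0.164]
contact_force: [-0.1, 0.2, -0.6]
```

```bash
python3 -m pendant '[0.03,0,0,0,0,0,1, 0,0,0,0,0,0,1]'|sed -n 2,4p;  python3 -m pendant '[0.03,0,0,0,0,0,1, 0,0,0,0,0,0,1]'|sed -n 2,4p
```

```text
tool_pos: [450.0, -50.0, 69.8]
tcp_rot: [3.141, -0.0, 0.164]
contact_force: [-0.1, 0.1, -0.8]
tool_pos: [450.9, -49.9, 69.8]
tcp_rot: [3.141, -0.0, 0.164]
contact_force: [-0.6, 0.6, 0.0]
```

```bash
for i in 1; do python3 -m pendant '[0.04,0,0,0,0,0,1, 0,0,0,0,0,0,1]'|sed -n 2,4p;done;  python3 -m pendant '[0.04,0,0,0,0,0,1, 0,0,0,0,0,0,1]'|sed -n 2,4p
python3 - <<'E'
from h import *
o=get_obs();im=snap("wrist","w7")
cv2.imwrite("pics/w7c.png",cv2.resize(im[72:162,260:380,::-1],None,fx=6.5,fy=6.5,interpolation=2))
E
```

```text
tool_pos: [452.1, -49.7, 69.8]
tcp_rot: [3.141, -0.0, 0.164]
contact_force: [-1.1, 0.1, -0.9]
tool_pos: [453.3, -49.5, 69.8]
tcp_rot: [3.141, -0.0, 0.164]
contact_force: [0.0, -0.2, -0.2]
```

View pics/w7c.png

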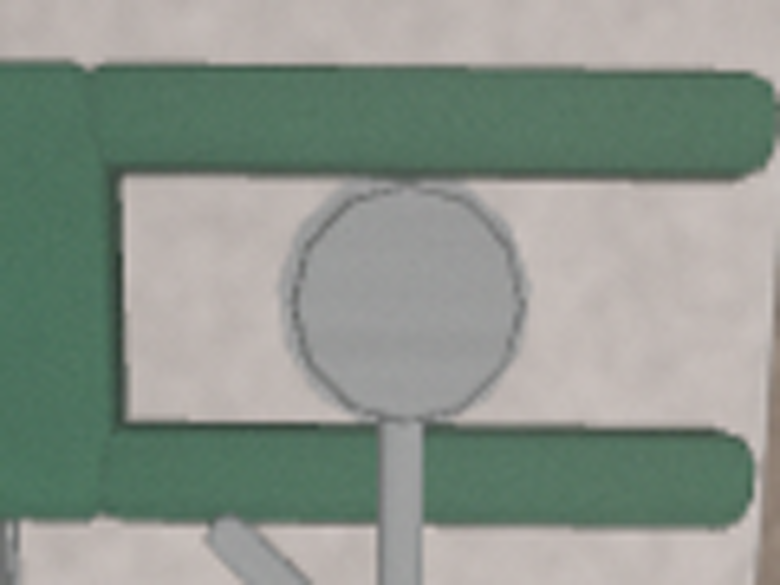

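The tip has passed under the post's edge (row 420), so it is in the hole with no contact force. The leg at x=401 is about 0.6 mm left of the post centre at x=410, so I'll correct that slightly and slide in.

```bash
python3 -m pendant '[0.05,0.015,0,0,0,0,1, 0,0,0,0,0,0,1]'|sed -n 2,4p;  python3 -m pendant '[0.06,0,0,0,0,0,1, 0.0,0,0,0,0,0,1]'|sed -n 2,4p; python3 -m pendant '[0.06,0.001,0,0,0,0,1, 0.0,0,0,0,0,0,1]'|sed -n 2,4p
```

```text
tool_pos: [454.9, -49.7, 69.8]
tcp_rot: [3.141, -0.0, 0.164]
contact_force: [0.7, -0.6, 0.3]
tool_pos: [456.7, -49.4, 69.8]
tcp_rot: [3.141, -0.0, 0.164]
contact_force: [0.7, 0.1, -0.6]
tool_pos: [458.5, -49.1, 69.8]
tcp_rot: [3.141, -0.0, 0.164]
contact_force: [-0.6, 0.7, -0.5]
```

```bash
python3 -m pendant '[0.08,0.001,0,0,0,0,1, 0,0,0,0,0,0,1]'|sed -n 2,4p;  python3 -m pendant '[0.09,0.001,0,0,0,0,1, 0.0,0,0,0,0,0,1]'|sed -n 2,4p; python3 -m pendant '[0.09,0.001,0,0,0,0,1, 0.0,0,0,0,0,0,1]'|sed -n 2,4p; python3 -m pendant '[0.09,0.001,0,0,0,0,1, 0.0,0,0,0,0,0,1]'|sed -n 2,4p
```

```text
tool_pos: [460.9, -48.8, 69.8]
tcp_rot: [3.141, -0.0, 0.164]
contact_force: [-0.6, -0.1, -0.7]
tool_pos: [463.6, -48.3, 69.8]
tcp_rot: [3.141, -0.0, 0.164]
contact_force: [0.6, 0.3, -0.2]
tool_pos: [466.3, -47.9, 69.8]
tcp_rot: [3.141, -0.0, 0.164]
contact_force: [-0.3, -0.3, -0.7]
tool_pos: [469.0, -47.5, 69.8]
tcp_rot: [3.141, -0.0, 0.164]
contact_force: [-0.0, -0.2, -1.2]
```

```bash
for k in 1; do python3 -m pendant '[0.09,0.001,0,0,0,0,1, 0,0,0,0,0,0,1]'|sed -n 2,4p;done;  python3 -m pendant '[0.05,0.001,0,0,0,0,1, 0.0,0,0,0,0,0,1]'|sed -n '2p;4p'; python3 -m pendant '[0.05,0.001,0,0,0,0,1, 0.0,0,0,0,0,0,1]'|sed -n '2p;4p'
```

```text
tool_pos: [471.6, -47.1, 69.8]
tcp_rot: [3.141, -0.0, 0.164]
contact_force: [0.8, 0.2, -0.1]
tool_pos: [472.6, -46.8, 69.7]
contact_force: [0.3, 0.5, -0.9]
tool_pos: [473.8, -46.4, 69.6]
contact_force: [-1.3, 1.9, -1.4]
```

```bash
python3 -m pendant '[0.04,0.0005,0,0,0,0,1, 0.0,0,0,0,0,0,1]'|sed -n '2p;4p'; python3 -m pendant '[0.03,0,0,0,0,0,1, 0.0,0,0,0,0,0,1]'|sed -n '2p;4p'
```

```text
tool_pos: [475.0, -46.2, 69.6]
contact_force: [-2.2, 2.1, -0.1]
tool_pos: [475.8, -46.0, 69.6]
contact_force: [-4.2, 2.1, -0.6]
```

```bash
python3 -m pendant '[0.03,0,0,0,0,0,1, 0.0,0,0,0,0,0,1]'|sed -n '2p;4p'; python3 -m pendant '[0.03,0,0,0,0,0,1, 0.0,0,0,0,0,0,1]'|sed -n '2p;4p'
```

```text
tool_pos: [477.2, -45.8, 69.8]
contact_force: [-2.0, 3.6, -0.2]
tool_pos: [478.4, -45.7, 69.9]
contact_force: [-1.9, 3.8, -0.7]
```

```bash
python3 -m pendant '[0.03,0,0,0,0,0,1, 0.0,0,0,0,0,0,1]'|sed -n '2p;4p'; python3 -m pendant '[0.03,0,0,0,0,0,1, 0.0,0,0,0,0,0,1]'|sed -n '2p;4p'
```

```text
tool_pos: [479.8, -45.5, 70.0]
contact_force: [-0.7, 5.2, 0.0]
tool_pos: [480.8, -45.4, 70.1]
contact_force: [-0.7, 5.6, -0.5]
```

```bash
python3 -m pendant '[0.03,-0.01,0,0,0,0,1, 0.0,0,0,0,0,0,1]'|sed -n '2p;4p'; python3 -m pendant '[0.03,-0.01,0,0,0,0,1, 0.0,0,0,0,0,0,1]'|sed -n '2p;4p'
```

```text
tool_pos: [481.7, -45.0, 70.1]
contact_force: [-0.2, 5.7, -1.3]
tool_pos: [482.8, -44.8, 70.1]
contact_force: [2.0, 5.1, -1.2]
```

```bash
python3 -m pendant '[0.03,0,0,0,0,0,1, 0.0,0,0,0,0,0,1]'|sed -n '2p;4p'; python3 -m pendant '[0.03,0,0,0,0,0,1, 0.0,0,0,0,0,0,1]'|sed -n '2p;4p'
```

```text
tool_pos: [483.1, -44.7, 70.0]
contact_force: [1.1, 4.3, -0.3]
tool_pos: [483.6, -44.7, 69.9]
contact_force: [0.8, 4.1, -0.6]
```

The x force has gone positive, so the bow is past its peak and drawing the clip in. I'll continue to the seat.

```bash
python3 -m pendant '[0.03,-0.005,0,0,0,0,1, 0.0,0,0,0,0,0,1]'|sed -n '2p;4p'; python3 -m pendant '[0.03,0,0,0,0,0,1, 0.0,0,0,0,0,0,1]'|sed -n '2p;4p'
```

```text
tool_pos: [484.4, -44.4, 69.8]
contact_force: [0.1, 3.6, -0.8]
tool_pos: [485.5, -44.4, 69.9]
contact_force: [1.5, 2.2, -1.2]
```

```bash
python3 -m pendant '[0.03,0,0,0,0,0,1, 0.0,0,0,0,0,0,1]'|sed -n '2p;4p'; python3 -m pendant '[0.02,0,0,0,0,0,1, 0.0,0,0,0,0,0,1]'|sed -n '2p;4p'
```

```text
tool_pos: [486.3, -44.3, 69.9]
contact_force: [1.5, 1.2, -0.8]
tool_pos: [486.7, -44.1, 69.9]
contact_force: [0.2, 1.3, -0.6]
```

```bash
python3 -m pendant '[0.025,0,0,0,0,0,1, 0.0,0,0,0,0,0,1]'|sed -n '2p;4p'
python3 - <<'E'
from h import *
np.set_printoptions(precision=2,suppress=True)
im=snap("wrist","w8");o=get_obs()
for t in("press_hole","clip_seat","clip_tip"):
    for r in pinpoint("wrist",t)[:1]: print(t,r["score"],r["location"],atz("wrist",r["location"],68))
cv2.imwrite("pics/w8c.png",cv2.resize(im[110:225,250:390,::-1],None,fx=5,fy=5,interpolation=2))
E
```

```text
tool_pos: [487.4, -43.9, 69.8]
contact_force: [0.0, 0.3, -1.7]
press_hole 0.77 [316.7, 182.5] [525.66 -35.59  68.  ]
clip_seat 0.65 [319.6, 182.4] [525.98 -37.24  68.  ]
clip_tip 0.7 [320.8, 121.8] [560.14 -32.28  68.  ]
```

View pics/w8c.png

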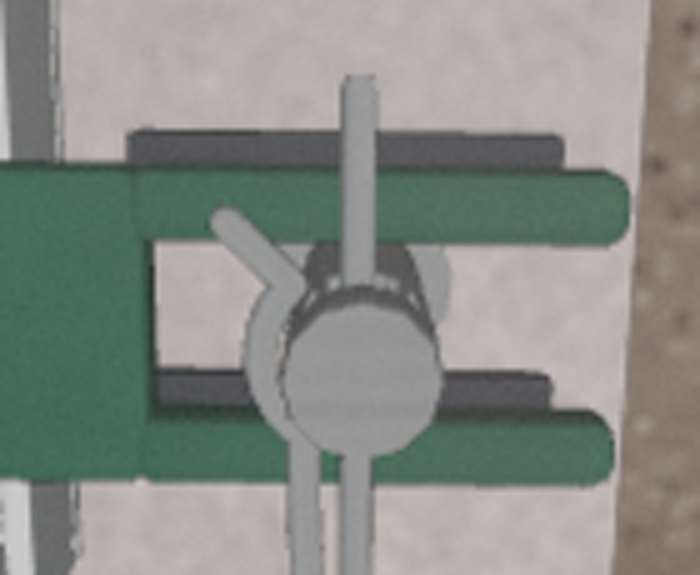

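The leg is through the post (tip at (358,75)) and the bow is curled round it. The force is about zero, so the clip is seated. I'll release and retract upward.

```bash
python3 -m pendant '[0,0,0,0,0,0,0.5, 0,0,0,0,0,0,0.3, 0,0,0,0,0,0,0.3, 0,0,0,0,0,0,0.3, 0,0,0,0,0,0,0.3]'; python3 -m pendant '[0,0,-0.2,0,0,0,0.3, 0,0,-0.5,0,0,0,0.3, 0,0,-0.8,0,0,0,0.3, -0.5,0,-0.8,0,0,0,0.3, -0.5,0,-0.5,0,0,0,0.3, 0,0,0,0,0,0,0.3, 0,0,0,0,0,0,0.3]'
python3 - <<'E'
from h import *
np.set_printoptions(precision=2,suppress=True)
im=snap("wrist","w9");s=snap("side")
c=np.round(proj("wrist",[528,-38,70])).astype(int);print(c)
a=cv2.resize(im[c[1]-40:c[1]+60,c[0]-60:c[0]+60],None,fx=3.3,fy=3.3,interpolation=2);b=cv2.resize(s[165:265,270:390],None,fx=3.3,fy=3.3,interpolation=2)
cv2.imwrite("pics/fin.png",np.hstack([a,b])[:,:,::-1])
for t in("press_hole","clip_seat"):
    for r in pinpoint("wrist",t)[:1]: print(t,r["score"],atz("wrist",r["location"],68))
E
```

```text
time: 22.35
tool_pos: [487.3, -43.8, 69.8]
tcp_rot: [3.141, -0.0, 0.164]
contact_force: [-0.4, -0.1, 0.9]
grip_width: 32.1
finger_force: 0.0
time: 23.05
tool_pos: [458.0, -48.7, 154.1]
tcp_rot: [3.141, -0.001, 0.164]
contact_force: [0.7, 0.2, 0.2]
grip_width: 32.3
finger_force: 0.0
[321 124]
press_hole 0.57 [528.69 -35.41  68.  ]
clip_seat 0.65 [525.67 -35.09  68.  ]
```

View pics/fin.png

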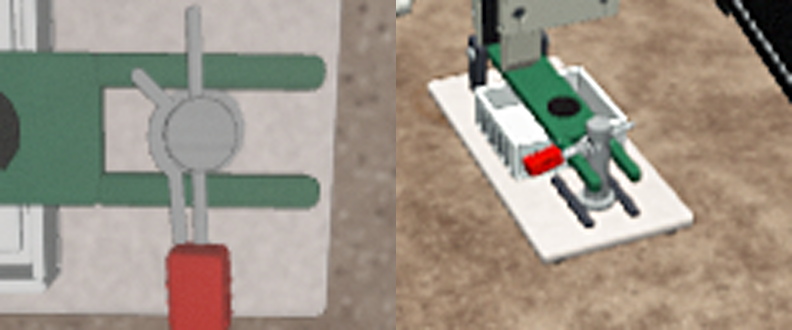

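The final view shows the arm flat, the leg through the post, and the bow closed round it. The tip is about 33 mm beyond the post axis, against a nominal 32 mm, and the gripper is clear.

```bash
python3 -c "
from plant import *
print(close_job())"
```

```text
the job is handed in; nothing more can be done
None
```

The press arm is fully closed, and the R-clip is seated through the post with its bow sprung back. The robot has let go and is clear, and the job was handed in at about 23 s; no verdict was returned.

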